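Jack up one side of the bench centrifuge and hold it for a foot change

TASK

Slide the small pump jack over the bench until its saddle stands centred under the marked lift point on the centrifuge's side rail, then pump its handle until both rubber feet on that side stand 10 to 20 mm clear of the bench, so that a colleague can swap them. The jack slowly lowers itself when its handle is let up, so finish with the handle pressed fully down and keep holding it down: the program ends while you hold it. Do not lean on the centrifuge or shift it along the bench, keep the jack standing flat, and leave the tube rack, tip box and bottle where they are.

Things in the scene. Friction and masses are not known exactly. Their poses are not given: they have to be found in the camera images.
- centrifuge: Grey bench centrifuge, loose, about 8 kg, 320 (x) by 300 (y) by 240 mm high, on four rubber feet 32 mm across at x = +-125, y = +-120 mm. Origin on the bench under its middle, z up, control panel to -x. Along its -y side a steel rail 220 mm long stands out 55 mm from the case wall (y = -150 mm), 78 to 84 mm above the bench. Under the case 25 mm are clear. Jacked, it tips about its far (+y) feet.
- lift_point (a point): Lift point: centre of the underside of a round steel boss, 26 mm across, under the rail, at centrifuge x = +30, y = -184 mm, 72 mm above the bench at the start. On the rail's top, straight above, it is marked by a raised dark ring 30 mm across with a dot; an arrow on the case wall points down at it.
- near_foot_a (a point): Underside centre of the rubber foot at centrifuge x = -125, y = -120 mm (rail side). z = 0 on the bench; rises about 0.8 mm per mm that the lift point rises.
- near_foot_b (a point): The same for the rubber foot at centrifuge x = +125, y = -120 mm (rail side).
- far_foot (a point): Point on the bench midway between the two feet of the far side (centrifuge x = 0, y = +120 mm). It should stay where it is.
- jack: Small aluminium hand-pump jack, loose, about 0.95 kg in all, slid about standing flat. Origin on the bench under the saddle's centre; +y forward (saddle end), -y to the handle end, z up. Base plate 8 mm thick: 84 mm wide from y = +32 to -110 mm, then 50 mm wide back to y = -246 mm; it may go under the centrifuge. Ram cylinder at the origin, 42 mm across, 52 mm high.
- pump_block (a point): Centre of the top of the jack's pump block, at jack y = -62 mm, 66 mm above the bench: the place to grip the jack from above. Block 44 mm wide (jack x), 80 mm long (y = -22 to -102 mm); a low round plug on its top reaches 71 mm.
- saddle: The jack's saddle, a dark ribbed steel disc 36 mm across on top of the ram. Origin: centre of its top face. Lowered, this is 66 mm above the bench, 6 mm below the lift point. It can rise 36 mm.
- pump_handle (a joint): Handle angle (rad): 0 = fully up (rising backwards 0.75 above level), 0.75 = fully down at its stop (level). A spring lifts it when let go. A 1 to 1.5 s down-stroke takes 10 to 20 N at the grip and lifts the saddle 7 to 10 mm (from half up: about half that); 2 to 5 strokes are needed. Under load the saddle drops 1 to 3 mm as the handle rises; with it fully up it sinks on at 0.5 to 2 mm/s.
- handle_pivot (a point): The handle's pivot, a level axle along the jack's x, at jack y = -100 mm, 52 mm above the bench.
- handle_grip (a point): Middle of the black rubber grip, on the handle's centre line, 190 mm from the pivot. Grip round, 28 mm across, from 135 to 245 mm from the pivot. About 180 mm above the bench with the handle up, 52 mm with it down. Keeping it down under load takes about 7 N, and then the saddle does not sink.
- tube_rack: Bystander: cream plastic test-tube rack, 88 x 230 x 65 mm, tubes to 110 mm. Origin: centre of its underside.
- tip_box: Bystander: white pipette-tip box with grey lid, 87 x 124 x 62 mm. Origin: centre of its underside.
- reagent_bottle: Bystander: white plastic bottle, 64 mm across, 155 mm high. Origin: centre of its underside.

How it is judged:
On the way, in this order (a step that is already met when the one before it is completed fails the run):
1. the jack stands flat with its saddle under the lift point, the centrifuge not yet raised (horizontal distance between saddle and lift_point below 0.01 m and angle between jack's own z axis and vertical below 0.05 rad and height (world z) of jack below 0.004 m and height (world z) of lift_point below 0.074 m and linear speed of jack below 0.02 m/s), for 0.2 s.
2. the saddle takes the load and the near feet leave the bench (contact force between saddle and centrifuge above 10 N and height (world z) of each of near_foot_a, near_foot_b above 0.003 m), for 0.2 s.
At the end, for the whole second after the job is handed in: Rail-side feet 9 to 21 mm up, far feet down; jack flat, saddle within 12 mm of the lift point and carrying over 10 N; handle down (joint over 0.66 of 0.75) and pressed by the fingers (over 2 N); robot off the centrifuge; all still (height (world z) of near_foot_a between 0.009 and 0.021 m and height (world z) of near_foot_b between 0.009 and 0.021 m and height (world z) of far_foot below 0.004 m and horizontal distance between saddle and lift_point below 0.012 m and contact force between saddle and centrifuge above 10 N and value of joint pump_handle above 0.66 rad and contact force between the fingers and jack above 2 N and contact force between each of the arm, the fingers and centrifuge below 0.5 N and angle between jack's own z axis and vertical below 0.05 rad and linear speed of centrifuge below 0.01 m/s); the arm keeps its last pose, push and grip.
It fails at once if the centrifuge is shifted: its far feet move more than 15 mm (distance of far_foot from where it was at the start of the episode above 0.015 m).
It fails at once if the robot leans on the centrifuge (over 8 N) (contact force between any of the arm, the fingers and centrifuge above 8 N).
It fails at once if the jack is tipped (over 0.25 rad) (angle between jack's own z axis and vertical above 0.25 rad).
It fails at once if the rack, tip box or bottle is moved more than 20 mm (distance of any of tube_rack, tip_box, reagent_bottle from where it was at the start of the episode above 0.02 m).
It also fails if it takes over 67 s, if anything falls off the work surface, if the arm or the gripper's body presses on something with over 40 N, if the wrist force passes 120 N, or if a joint passes its speed limit or range.

ROBOT

A 6-joint arm with a two-finger parallel gripper is mounted at the origin on the work surface. World frame = base frame: x ahead of the robot, y to its left, z up, the work surface at z = 0. Lengths are in m, angles in rad, forces in N, time in s.
With the tool pointing down it reaches from about 0.3 to 0.875 m from the base axis. Payload 6.4 kg.
Tool frame: the origin (TCP) lies midway between the tips of the shut fingers; the grasp point (between the pads) lies ctrl.grip_depth behind it (ctrl.grip_depth is the distance from the TCP to the grasp point, in m); x points along the fingers, y is the direction in which the jaws open and shut, and the axes are right-handed (so a half turn about x gives the same grasp; the last joint's range is limited). The gripper opens to 85 mm and grips with 20 to 120 N. Pads are 22 mm wide; open, the fingers measure 114 mm over their backs; the gripper's body (76 mm by 85 mm) begins 54 mm behind the grasp point. The pads swing forward as they close: fully open they stand 13 mm farther back than shut.
Start: joints at [1.021, 0.181, 1.607, -0, 1.354, -0.206], TCP at [0.194, 0.541, 0.231] pointing down, gripper open.
Joint ranges: [-2.99, 2.99], [-0.89, 2.07], [0.3, 2.58], [-1.14, 4.28], [0, 2.63], [-3.12, 3.12]. Speed limits (rad/s): [2.57, 2.57, 3.01, 3.14, 3.14, 3.14].

INTERFACE

Orientations are given as a unit quaternion [w, x, y, z].
In Python, from bench import ctrl gives the robot as it stands.
- The arm moves only by the tool carry_out, never from a script. Its argument "motion" is one flat list of numbers, 7 for each row, row after row: the turn, a rotation vector about the tool's x, y, z in degrees, then the shift along the tool's x, y, z in m, then the gripper's target within -1 to 1 (shut at 1, half-way at 0, fully open at -1). A call has 1 to 10 rows; each row shifts and turns the pose as measured when the row begins, along the tool's axes as they then stand; what a row does not reach is not made up. A row lasts 1/10 s, in which the tool goes at most 50 mm and 8.59 degrees, less where a joint would pass 70% of its speed; a pose out of reach is approached as far as the arm can. A call with a gripper value outside its range is refused whole. The fingers move at their own pace and stop on an object; the grip force is fixed at half the most. Time passes only in rows, so rows that do not move let the fingers close. It gives the time, the measured TCP pose, the force and the opening at its end, in the units of the state.
- ctrl.get_obs(): the state, without advancing time (a new reading comes with each control period).
- ctrl.camera(name): name is "side" or "top" or "wrist"; returns the picture (480x640x3 uint8, blue, green, red); there is no depth.
- ctrl.camera_params(name): a dict with "mtx" (3x3 intrinsics, pixels), "k1" (the pictures are not rectified: a ray, as slopes to the right and down, at radius r is drawn at 1 + k1 r^2 times it, then the intrinsics apply), "pose" (4x4, takes a point from camera to world coordinates); the wrist camera has in their place "hand_eye" (4x4, takes a point from camera to tool coordinates, whose origin is the TCP and whose axes are the tool frame's). Camera axes: x right, y down, z forward; pixel columns grow to the right and rows downward; lengths in m; the calibration is good to about 2 mm. A picture is of the moment at which its call begins: read the wrist's pose just before it. camera_params takes no time and is no camera call.
- ctrl.hand_in(): hands the job in, once; it reports no verdict.
Trained networks look in the newest picture that a camera, given by its name, has taken for a name from the list of things; names that differ only in an ending like _2 or _b are one class to them, and where a whole thing is asked for, a point or a joint stands for the part that bears it (a point fixed in the world has none). Each returns a list of dicts, best first, with "conf" (0 to 1); they miss things now and then, are a little off and sometimes report something else, mostly with a low value. They report only what shows in the picture. A call takes as long as a camera call.
- ctrl.boxes_of(camera, thing): "point" ([x, y, z] in m, in the coordinates of the camera as it stood for that picture, good to about 4 mm: the middle of the surface that is visible of it).
- ctrl.trace(camera, thing): "pixels" (480x640 bool, what is visible of it).
- ctrl.landmark_of(camera, thing): "point" ([x, y, z] in m, in the coordinates of the camera as it stood for that picture, good to about 4 mm: a listed point, or the origin of a listed thing).
The state is a dict: "time_s": time; "q": joint angles; "dq": joint speeds; "joint_efforts": joint torques, N m; "eef_pos": TCP position; "eef_rot": TCP orientation; "wrist_force": force on the tool from outside, world axes, zero at the start; "torque": the same for the moment, N m; "opening": opening from 0.0 (shut) to 1.0 (fully open).
Only numpy, scipy, OpenCV 4.12 (cv2) and the standard library are available. Lean on these libraries where they do the work, as an engineer would, in place of code of your own. Each camera call takes 0.05 s, during which the arm holds its last target. There are 200 camera calls.

## Working session

There is one attempt and no reset: what is moved stays moved. The work goes in short steps, Python scripts to look and compute and a tool call to move; the robot and the scene stay as the last step left them, time stands still between calls to the robot, and variables do not carry over. Pictures are saved under pics/ and viewed, about 8 in all and at most 12, crops included, and the job is handed in when it is done.

Besides the shell and the picture viewer there is one more tool, called after "Call:" as name(argument=value, ...) on one line, values as JSON. carry_out: Moves the arm, as the interface text tells. Its arguments: {"type":"object","properties":{"motion":{"type":"array"}},"required":["motion"]}

```bash
ls; mkdir -p pics
cat > h.py <<'E'
import numpy as np, cv2
from bench import ctrl
from scipy.spatial.transform import Rotation as R
def Rt(o): 
    w,x,y,z=o["eef_rot"]; return R.from_quat([x,y,z,w])
def campose(n):
    p=ctrl.camera_params(n)
    if n!="wrist": return np.array(p["pose"])
    o=ctrl.get_obs(); T=np.eye(4); T[:3,:3]=Rt(o).as_matrix(); T[:3,3]=o["eef_pos"]
    return T@np.array(p["hand_eye"])
def lm(n,t,T,f="landmark_of"):
    r=getattr(ctrl,f)(n,t)
    return [(round(d["conf"],2),(T[:3,:3]@d["point"]+T[:3,3]).round(4).tolist()) for d in r[:2]]
E
python3 - <<'E'
from h import *
o=ctrl.get_obs(); print(o, ctrl.grip_depth); print(Rt(o).as_matrix().round(3))
ims=[]
for n in ["side","top"]:
    T=campose(n); im=ctrl.camera(n); cv2.imwrite(f"pics/{n}0.png",im)
    print(n,T.round(3).tolist())
    for t in ["centrifuge","lift_point","jack","pump_block","saddle","handle_pivot","handle_grip","near_foot_a","tube_rack","tip_box","reagent_bottle"]:
        print(t,lm(n,t,T))
E
```

```text
pics
{'time_s': 0.0, 'q': array([ 1.02070014e+00,  1.81553081e-01,  1.60796733e+00, -1.32893261e-05,
        1.35379435e+00, -2.06309506e-01]), 'dq': array([ 0.00114561,  0.00041269, -0.00085627,  0.00035834, -0.00075325,
       -0.00091586]), 'joint_efforts': array([ 1.16657997e-03, -4.44850838e+01, -3.51349247e+01, -5.41169311e-05,
        9.01473948e-03,  1.44376151e-05]), 'eef_pos': array([0.1935148 , 0.54089306, 0.23039704]), 'eef_rot': array([ 0.69646528,  0.1203807 ,  0.6969064 , -0.12151574]), 'wrist_force': array([-0.02670397,  0.37681967,  0.20454791]), 'torque': array([-0.00089766, -0.00175573,  0.01601749]), 'opening': 1.000811703101262} 0.0187
[[-0.001  0.337  0.941]
 [-0.001  0.941 -0.337]
 [-1.    -0.002 -0.   ]]
side [[0.879, -0.423, 0.218, 0.36], [-0.476, -0.787, 0.392, -0.29], [0.006, -0.449, -0.894, 0.969], [0.0, 0.0, 0.0, 1.0]]
centrifuge []
lift_point [(0.75, [0.5061, 0.1593, 0.0754])]
jack [(0.63, [0.5401, -0.05, -0.0009]), (0.33, [0.7031, -0.3083, 0.0002])]
pump_block [(0.61, [0.5292, -0.1089, 0.0701])]
saddle [(0.72, [0.5464, -0.0471, 0.0652]), (0.55, [0.7038,
[... 331 characters left out ...]
tle [(0.86, [0.7255, -0.1879, 0.0015])]
top [[-0.022, -0.981, 0.195, 0.362], [-1.0, 0.023, 0.003, 0.059], [-0.008, -0.195, -0.981, 1.25], [0.0, 0.0, 0.0, 1.0]]
centrifuge [(0.56, [0.541, -0.0503, -0.0009])]
lift_point [(0.75, [0.511, 0.1583, 0.0709])]
jack [(0.76, [0.5399, -0.0491, 0.0009])]
pump_block [(0.8, [0.5315, -0.1096, 0.0628])]
saddle [(0.69, [0.7618, 0.0276, -0.0004]), (0.66, [0.5413, -0.0511, 0.0664])]
handle_pivot [(0.85, [0.516, -0.1421, 0.045])]
handle_grip [(0.83, [0.4845, -0.2836, 0.1811])]
near_foot_a []
tube_rack [(0.89, [0.7602, 0.0285, 0.0003])]
tip_box [(0.91, [0.7044, -0.312, 0.005]), (0.24, [0.722, -0.1939, -0.0016])]
reagent_bottle [(0.81, [0.7238, -0.1932, -0.0026])]
```

View pics/top0.png

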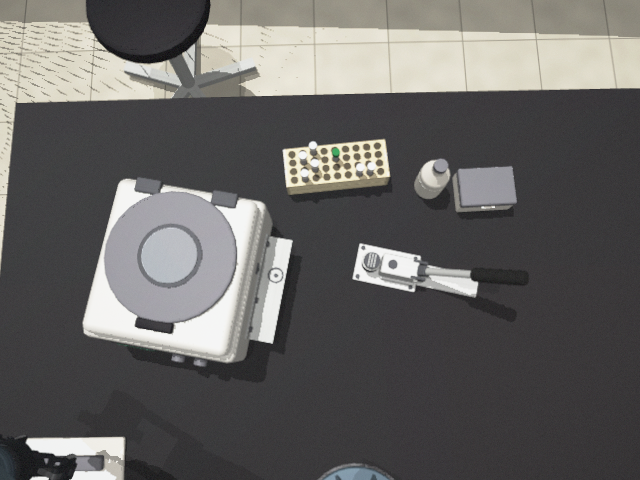

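View pics/side0.png

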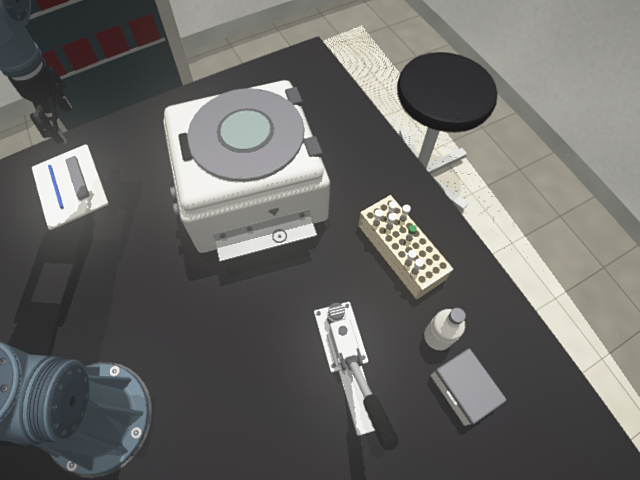

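The top view shows the lift ring at about (275,275), the jack's saddle at (372,260) and its handle grip at (500,277). The side view puts the ring at (280,236) and the saddle at (337,312). The path between them is clear. First I'll raise the tool, turn it square to the jack and move round the centrifuge.

Call:
carry_out(motion=[8.36,0,0,-0.01,0,0,-1,8.36,0,0,-0.01,0,0,-1,8.36,0,0,-0.01,0,0,-1,8.36,0,0,-0.01,0,0,-1,8.36,0,0,-0.01,0,0,-1,8.36,0,0,-0.01,0,0,-1,8.36,0,0,-0.01,0,0,-1,8.36,0,0,-0.01,0,0,-1,8.36,0,0,-0.01,0,0,-1,8.36,0,0,-0.01,0,0,-1])

```text
time_s: 2.2
eef_pos: [0.1932, 0.5403, 0.3328]
eef_rot: [-0.428, -0.562, -0.427, 0.565]
wrist_force: [-0.1, 0.2, -1.2]
opening: 1.0
```

Call:
carry_out(motion=[0,0,0,0,0.016,0.0374,-1,0,0,0,0,0.016,0.0374,-1,0,0,0,0,0.016,0.0374,-1,0,0,0,0,0.016,0.0374,-1,0,0,0,0,0.016,0.0374,-1,0,0,0,0,0.016,0.0374,-1,0,0,0,0,0.016,0.0374,-1,0,0,0,0,0.016,0.0374,-1])

```text
time_s: 3.0
eef_pos: [0.2346, 0.2112, 0.3338]
eef_rot: [0.429, 0.563, 0.428, -0.562]
wrist_force: [0.0, -0.1, 0.0]
opening: 0.999
```

Call:
carry_out(motion=[0,0,0,0,0.036,0.025,-1,0,0,0,0,0.036,0.025,-1,0,0,0,0,0.036,0.025,-1,0,0,0,0,0.036,0.025,-1,0,0,0,0,0.036,0.025,-1,0,0,0,0,0.036,0.025,-1,0,0,0,0,0.036,0.025,-1,0,0,0,0,0.036,0.025,-1,0,0,0,0,0.036,0.025,-1,0,0,0,0,0.036,0.025,-1])

```text
time_s: 4.0
eef_pos: [0.5216, -0.1427, 0.3406]
eef_rot: [0.432, 0.568, 0.424, -0.558]
wrist_force: [0.2, 0.4, 0.7]
opening: 1.005
```

```bash
cat >> h.py <<'E'
def delta(p):
    "tool-axis shift from the present TCP to world point p"
    o=ctrl.get_obs(); return (Rt(o).inv().apply(np.array(p)-o["eef_pos"])).round(4)
E
python3 - <<'E'
from h import *
o=ctrl.get_obs();M=Rt(o).as_matrix();print(o["eef_pos"].round(4),M.round(3).tolist(), "yaw y",np.degrees(np.arctan2(M[1,1],M[0,1])))
T=campose("wrist"); im=ctrl.camera("wrist"); cv2.imwrite("pics/w1.png",im)
for t in ["jack","pump_block","saddle","handle_pivot","handle_grip"]: print(t,lm("wrist",t,T))
E
```

```text
[ 0.5216 -0.1427  0.3406] [[0.017, 0.963, -0.268], [-0.001, -0.268, -0.963], [-1.0, 0.017, -0.004]] yaw y -15.559706975642936
jack [(0.73, [0.536, -0.0441, 0.0034])]
pump_block [(0.96, [0.5304, -0.1067, 0.0658])]
saddle [(0.97, [0.5433, -0.0483, 0.0719])]
handle_pivot [(0.73, [0.5146, -0.146, 0.0512])]
handle_grip [(0.8, [0.4852, -0.2801, 0.1797])]
```

View pics/w1.png

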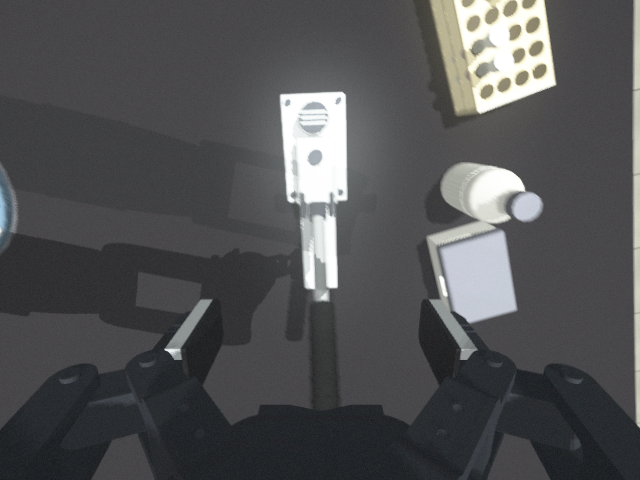

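The wrist view shows the jack's axis almost upright, from the saddle at (315,117) to the grip at (322,350). It leans about 2.5° from the tool, so the jack's yaw is about −13.2°.

```bash
cat >> h.py <<'E'
def des(yaw):
    a=np.radians(yaw); y=np.array([np.cos(a),np.sin(a),0]); x=np.array([0,0,-1.]); return R.from_matrix(np.c_[x,y,np.cross(x,y)])
def rot(yaw): return np.degrees((Rt(ctrl.get_obs()).inv()*des(yaw)).as_rotvec()).round(2)
E
python3 -c "
from h import *
print(rot(-13.2), delta([0.5275,-0.113,0.15]), des(-13.2).inv().apply(np.array([.5275,-.113,.15])-ctrl.get_obs()['eef_pos']))"
```

```text
[-2.3  -0.21 -0.93] [ 0.1908 -0.0034 -0.0274] [ 0.19068507  0.00085001 -0.02813913]
```

Call:
carry_out(motion=[-2.3,-0.2,-0.95,0,0,0,-1,0,0,0,0.032,0,-0.0047,-1,0,0,0,0.032,0,-0.0047,-1,0,0,0,0.032,0,-0.0047,-1,0,0,0,0.032,0,-0.0047,-1,0,0,0,0.032,0,-0.0047,-1,0,0,0,0.03,0,-0.0047,-1,0,0,0,0,0,0,-1])

```text
time_s: 5.1
eef_pos: [0.5262, -0.1031, 0.1547]
eef_rot: [0.448, 0.554, 0.438, -0.548]
wrist_force: [-0.1, -0.9, 0.4]
opening: 0.997
```

Run:
```python
from h import *
print(ctrl.get_obs()["eef_pos"],rot(-13.2))
T=campose("wrist"); im=ctrl.camera("wrist")
for t in ["pump_block","saddle"]: print(t,lm("wrist",t,T))
print(delta([.5275,-.113,.028]))
```

```text
[ 0.52624082 -0.10313578  0.15474303] [ 0.79  0.2  -0.98]
pump_block [(0.97, [0.5282, -0.1113, 0.0673])]
saddle [(0.85, [0.5428, -0.0494, 0.0726])]
[ 0.1322 -0.0045  0.0068]
```

Run:
```python
from h import *
o=ctrl.get_obs();print(o["time_s"],o["eef_pos"],rot(-13.2),delta([.528,-.114,.028]), o["dq"].round(3))
```

```text
5.25 [ 0.53013764 -0.10580335  0.16019941] [ 0.74  0.32 -1.52] [ 0.1322 -0.0038  0.0077] [-0.011 -0.007 -0.023 -0.001 -0.004  0.   ]
```

Call:
carry_out(motion=[0.7,0.3,-1.5,0,0,0,-1,0,0,0,0.02,-0.001,0.002,-1,0,0,0,0.02,0,0.002,-1,0,0,0,0.015,0,0.002,-1,0,0,0,0.01,0,0.002,-1,0,0,0,0,0,0,-1,0,0,0,0,0,0,-1])

```text
time_s: 5.95
eef_pos: [0.5372, -0.1186, 0.1092]
eef_rot: [0.448, 0.558, 0.431, -0.55]
wrist_force: [-0.2, 0.1, -0.1]
opening: 1.001
```

Run:
```python
from h import *
o=ctrl.get_obs();print(o["time_s"],o["eef_pos"],rot(-13.2),delta([.528,-.114,.028]), o["dq"].round(3))
```

```text
5.95 [ 0.53718516 -0.11856603  0.10916878] [ 0.04  0.33 -1.49] [ 0.0809 -0.0121 -0.0028] [-0.002 -0.001 -0.002 -0.002  0.002 -0.   ]
```

Call:
carry_out(motion=[0,0.2,-0.8,0.01,-0.004,-0.001,-1,0,0.2,-0.8,0.01,-0.004,-0.001,-1,0,0.2,-0.8,0.01,-0.004,-0.001,-1,0,0,-0.5,0.005,-0.002,0,-1,0,0,0,0,0,0,-1])

```text
time_s: 6.45
eef_pos: [0.5241, -0.1121, 0.0724]
eef_rot: [-0.431, -0.549, -0.448, 0.558]
wrist_force: [0.2, 0.6, 0.1]
opening: 1.001
```

Run:
```python
from h import *
o=ctrl.get_obs();print(o["time_s"],o["eef_pos"],rot(-13.2),delta([.528,-.114,.028]), o["dq"].round(3))
```

```text
6.45 [ 0.52405381 -0.11211023  0.0723776 ] [ 0.06 -0.31  1.58] [0.0442 0.0055 0.0012] [ 0.001  0.008  0.001  0.001  0.001 -0.002]
```

Call:
carry_out(motion=[0,-0.15,0.8,0.012,0.002,0,-1,0,-0.15,0.8,0.012,0.001,0,-1,0,0,0,0.012,0.001,0,-1,0,0,0,0.007,0.001,0,-1,0,0,0,0,0,0,-1])

```text
time_s: 6.95
eef_pos: [0.5294, -0.1133, 0.0275]
eef_rot: [0.44, 0.554, 0.439, -0.554]
wrist_force: [-0.6, 0.4, -0.3]
opening: 1.0
```

Run:
```python
from h import *
o=ctrl.get_obs();print(o["time_s"],o["eef_pos"],rot(-13.2),delta([.528,-.114,.028]), o["wrist_force"].round(1))
```

```text
6.95 [ 0.52935094 -0.11326905  0.02752729] [ 0.07  0.01 -0.07] [-0.0005 -0.0011  0.001 ] [-0.6  0.4 -0.3]
```

Call:
carry_out(motion=[0,0,0,0,0,0,1,0,0,0,0,0,0,1,0,0,0,0,0,0,1,0,0,0,0,0,0,1,0,0,0,0,0,0,1,0,0,0,0,0,0,1,0,0,0,0,0,0,1,0,0,0,0,0,0,1])

```text
time_s: 7.75
eef_pos: [0.5293, -0.1133, 0.0283]
eef_rot: [-0.44, -0.554, -0.44, 0.554]
wrist_force: [0.6, -0.5, -1.4]
opening: 0.508
```

Run:
```python
from h import *
o=ctrl.get_obs();print(o["time_s"],o["eef_pos"],rot(-13.2),o["opening"], o["wrist_force"].round(1))
for n in ["side","top"]:
    T=campose(n); ctrl.camera(n)
    for t in ["lift_point","saddle","near_foot_a"]: print(n,t,lm(n,t,T))
# ring centre via rays: plane z=.084 (ring) for lift xy
```

```text
7.75 [ 0.52931377 -0.11329936  0.02830461] [ 0.08  0.01 -0.01] 0.5084407796643596 [ 0.6 -0.5 -1.4]
side lift_point []
side saddle []
side near_foot_a [(0.7, [0.6172, 0.2061, 0.0045])]
top lift_point []
top saddle [(0.69, [0.5458, -0.0515, 0.0664]), (0.3, [0.5469, -0.0503, -0.0015])]
top near_foot_a [(0.67, [0.5127, 0.1588, 0.0711]), (0.2, [0.488, -0.2872, 0.185])]
```

```bash
cat >> h.py <<'E'
def onplane(n,uv,z):
    p=ctrl.camera_params(n);K=np.array(p["mtx"]);T=np.array(p["pose"])
    d=np.array([(uv[0]-K[0,2])/K[0,0],(uv[1]-K[1,2])/K[1,1]]);s=d.copy()
    for _ in range(20): s=d/(1+p["k1"]*(s@s))
    r=T[:3,:3]@[*s,1]; return (T[:3,3]+r*(z-T[2,3])/r[2])[:2].round(4)
E
python3 - <<'E'
from h import *
for n,uv,s in (("top",(275,275),(372,260)),("side",(280,236),(337,312))):
    print(n,onplane(n,uv,.085),onplane(n,s,.066))
a=cv2.imread("pics/top0.png"); b=cv2.imread("pics/side0.png")
f=lambda i,c:cv2.resize(i[c[1]-22:c[1]+23,c[0]-22:c[0]+23],(360,360),interpolation=cv2.INTER_CUBIC)
cv2.imwrite("pics/c1.png",np.vstack([np.hstack([f(a,(275,275)),f(a,(372,260))]),np.hstack([f(b,(280,236)),f(b,(337,312))])])[:,:])
im=cv2.imread("pics/c1.png"); cv2.imwrite("pics/c1.png",cv2.resize(im,(600,600)))
E
```

```text
top [0.5102 0.157 ] [ 0.5403 -0.0499]
side [0.5129 0.158 ] [ 0.5416 -0.0504]
```

View pics/c1.png

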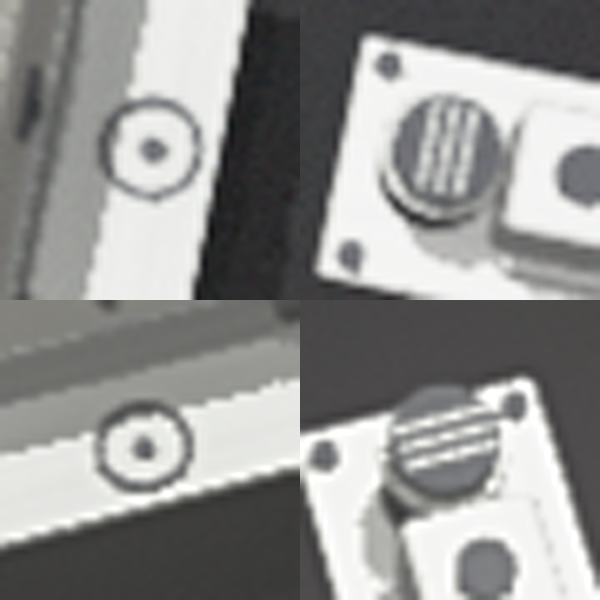

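The ring is at (275.3,275) in the top view and (279,235.6) in the side view, which puts the lift point at about (0.511, 0.158). The grip has moved the saddle to about (0.544, −0.050). Next I'll slide the jack, with a stop on the way to check.

Call:
carry_out(motion=[0,0,0,0,-0.004,-0.01,1,0,0,0,0,-0.0078,-0.019,1,0,0,0,0,-0.0078,-0.019,1,0,0,0,0,-0.0078,-0.019,1,0,0,0,0,-0.0078,-0.019,1,0,0,0,0,-0.0078,-0.019,1,0,0,0,0,-0.0078,-0.019,1,0,0,0,0,-0.0078,-0.019,1,0,0,0,0,-0.004,-0.01,1,0,0,0,0,0,0,1])

```text
time_s: 9.15
eef_pos: [0.5023, 0.0559, 0.0285]
eef_rot: [0.441, 0.554, 0.437, -0.554]
wrist_force: [1.2, 0.5, -4.1]
opening: 0.503
```

Run:
```python
from h import *
o=ctrl.get_obs();print(o["time_s"],o["eef_pos"],rot(-13.2),delta([.4963,.0947,.028]), o["wrist_force"].round(1),o["torque"].round(2))
```

```text
9.15 [0.5022964  0.05591477 0.02849522] [-0.03  0.19 -0.29] [ 0.0003 -0.0147 -0.0364] [ 1.2  0.5 -4.1] [ 0.4  -0.04 -0.12]
```

Call:
carry_out(motion=[0,0,-0.1,0,-0.0025,-0.006,1,0,0,-0.1,0,-0.004,-0.01,1,0,0,-0.1,0,-0.004,-0.01,1,0,0,0,0,-0.003,-0.007,1,0,0,0,0,-0.001,-0.003,1,0,0,0,0,0,0,1,0,0,0,0,0,0,1])

```text
time_s: 9.85
eef_pos: [0.4965, 0.0954, 0.0283]
eef_rot: [-0.44, -0.553, -0.438, 0.556]
wrist_force: [0.3, -2.8, -1.9]
opening: 0.506
```

Run:
```python
from h import *
o=ctrl.get_obs();print(o["time_s"],o["eef_pos"],rot(-13.2),delta([.4963,.0947,.028]), o["wrist_force"].round(1))
for n in ["top","side"]:
    T=campose(n); im=ctrl.camera(n); cv2.imwrite(f"pics/{n}1.png",im)
    for t in ["lift_point","pump_block","saddle","handle_pivot","handle_grip"]: print(n,t,lm(n,t,T))
T=campose("wrist"); im=ctrl.camera("wrist"); cv2.imwrite("pics/w2.png",im)
for t in ["lift_point","pump_block","saddle"]: print("wrist",t,lm("wrist",t,T))
s=cv2.imread("pics/side1.png")[150:390,160:480]
cv2.imwrite("pics/c2.png",cv2.resize(np.vstack([s,cv2.resize(im,(320,240))]),None,fx=1.25,fy=1.25,interpolation=cv2.INTER_CUBIC))
```

```text
9.85 [0.49648451 0.09540956 0.02828815] [-0.12  0.26  0.  ] [ 0.0003 -0.      0.0007] [ 0.3 -2.8 -1.9]
top lift_point [(0.62, [0.4545, -0.0753, 0.1837])]
top pump_block [(0.77, [0.5029, 0.0997, 0.0642]), (0.69, [0.7639, 0.0252, -0.0017])]
top saddle []
top handle_pivot [(0.8, [0.4828, 0.0632, 0.0467])]
top handle_grip [(0.72, [0.4552, -0.0746, 0.1846])]
side lift_point [(0.32, [0.6223, 0.2037, 0.0025])]
side pump_block [(0.66, [0.4988, 0.0991, 0.0671])]
side saddle []
side handle_pivot [(0.66, [0.4907, 0.0661, 0.0522])]
side handle_grip [(0.63, [0.4548, -0.0657, 0.1819])]
wrist lift_point [(0.75, [0.5117, 0.1564, 0.0713])]
wrist pump_block [(0.7, [0.4845, 0.0631, 0.0522]), (0.61, [0.4975, 0.1011, 0.0692])]
wrist saddle []
```

View pics/c2.png

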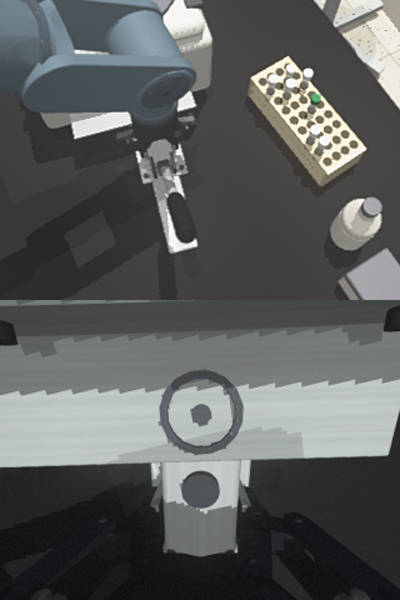

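The wrist view shows the ring at about (323,179) and the plug at about (321.6,302), with the block's centre line at x≈321. The sideways fit is good. Now I'll work out the forward fit from the plug.

Run:
```python
from h import *
import h
u=np.array([np.sin(np.radians(13.2)),np.cos(np.radians(13.2))]);v=np.array([u[1],-u[0]])
s=onplane("top",(371.5,260),.066);p=onplane("top",(392.2,263.8),.071);d=p-s;print("top plug-saddle fwd,lat",d@u,d@v)
s=onplane("side",(336,310.8),.066);p=onplane("side",(337+(485-450)*.15,312+(570-450)*.15),.071);d=p-s;print("side",d@u,d@v)
W=campose("wrist");P=ctrl.camera_params("wrist");K=np.array(P["mtx"])
def wp(uv,z):
    d=np.array([(uv[0]-K[0,2])/K[0,0],(uv[1]-K[1,2])/K[1,1]]);q=d.copy()
    for _ in range(20): q=d/(1+P["k1"]*(q@q))
    r=W[:3,:3]@[*q,1]; return (W[:3,3]+r*(z-W[2,3])/r[2])[:2]
r=wp((323,179),.0845);pl=wp((321.6,302),.071);print("ring",r,"plug",pl,"lift-plug",(r-pl)@u,(r-pl)@v)
print(delta([.4963,.0947,.028]))
```

```text
top plug-saddle fwd,lat -0.04453683308580172 0.00017463873407084766
side -0.04453683308580171 0.0001746387340708461
ring [0.51122883 0.15914286] plug [0.50118563 0.11800444] lift-plug 0.04234487315146064 0.00038385731148295985
[0.0003 0.     0.0007]
```

The saddle sits about 2 mm forward of the lift point and within 0.5 mm sideways. That is good, because tipping carries the lift point forward a few mm. Now I'll release, rise and move over the handle.

Call:
carry_out(motion=[0,0,0,0,0,0,0.3,0,0,0,0,0,0,-0.4,0,0,0,0,0,0,-0.4,0,0,0,0,0,0,-0.4,0,0,0,-0.02,0,0.002,-0.4,0,0,0,-0.04,0,0,-0.4,0,0,0,-0.045,0,0,-0.4,0,0,0,-0.045,0,0,-0.2,0,0,0,-0.04,0,0,0.5,0,0,0,-0.02,0,0,1])

```text
time_s: 11.65
eef_pos: [0.4938, 0.0942, 0.2436]
eef_rot: [-0.438, -0.551, -0.439, 0.558]
wrist_force: [0.3, 0.1, 0.2]
opening: 0.27
```

Run:
```python
from h import *
o=ctrl.get_obs();print(o["time_s"],o["eef_pos"],rot(-13.2),o["opening"])
T=campose("wrist"); im=ctrl.camera("wrist"); cv2.imwrite("pics/w3.png",im)
for t in ["lift_point","pump_block","handle_pivot","handle_grip"]: print("wrist",t,lm("wrist",t,T))
T=campose("side"); ctrl.camera("side")
for t in ["lift_point","handle_grip","handle_pivot"]: print("side",t,lm("side",t,T))
u=np.array([.2284,.9736]);S=np.array([.5114,.1613])
q=S-(.1+.1046)*u; print(q, delta([*q,.215]))
```

```text
11.65 [0.4938322  0.09420113 0.24361005] [-0.11  0.41  0.38] 0.2697109884065609
wrist lift_point [(0.58, [0.5149, 0.1574, 0.074])]
wrist pump_block [(0.66, [0.4986, 0.0979, 0.0674])]
wrist handle_pivot [(0.58, [0.4827, 0.0634, 0.0519])]
wrist handle_grip []
side lift_point [(0.59, [0.5078, 0.157, 0.0768])]
side handle_grip [(0.78, [0.4558, -0.0689, 0.1845])]
side handle_pivot [(0.86, [0.4891, 0.0674, 0.0495])]
[ 0.46466936 -0.03789856] [0.0237 0.0047 0.1346]
```

View pics/w3.png

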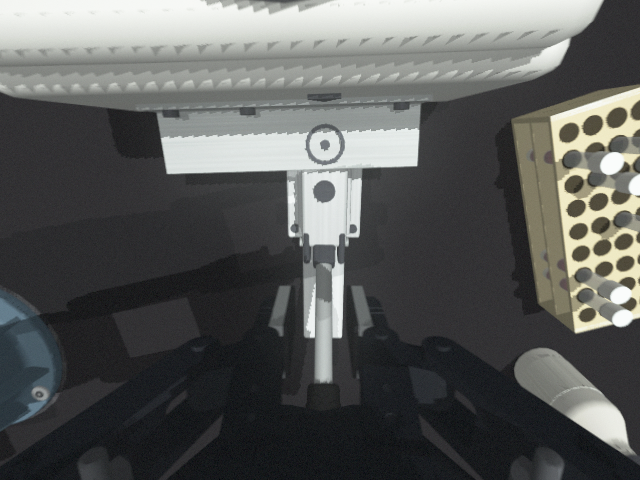

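The wrist view shows the ring at (325,145), in line with the plug at (324,191), so the jack was not disturbed by the release. Now I'll go over the grip with the fingers shut.

Call:
carry_out(motion=[0,0,0.1,0,0.001,0.02,1,0,0.1,0.1,0,0.001,0.03,1,0,0.1,0.1,0,0.001,0.03,1,0,0.1,0,0,0.001,0.03,1,0,0,0,0,0,0.02,1,0,0,0,0.01,0,0.004,1,0,0,0,0.01,0,0,1,0,0,0,0.005,0,0,1])

```text
time_s: 12.9
eef_pos: [0.4607, -0.0396, 0.2054]
eef_rot: [-0.434, -0.549, -0.444, 0.559]
wrist_force: [0.0, 0.6, -0.3]
opening: 0.001
```

```bash
cat >> h.py <<'E'
S=np.array([.5114,.1613]);U=np.array([.2284,.9736])
def hz(): 
    o=ctrl.get_obs(); p=S-.1*U-o["eef_pos"][:2]; return "t %.2f h %.4f lat %.4f z %.4f F %s open %.2f rot %s"%(o["time_s"],p@U,-p@[U[1],-U[0]],o["eef_pos"][2],o["wrist_force"].round(1),o["opening"],rot(-13.2))
E
python3 - <<'E'
from h import *
print(hz())
for n in ["top","side"]: cv2.imwrite(f"pics/{n}ref.png",ctrl.camera(n))
a=cv2.imread("pics/topref.png");b=cv2.imread("pics/sideref.png")
cv2.imwrite("pics/c3.png",np.vstack([cv2.resize(a,None,fx=.625,fy=.625),cv2.resize(b,None,fx=.625,fy=.625)]))
E
```

```text
t 12.90 h 0.1072 lat -0.0035 z 0.2054 F [ 0.   0.6 -0.3] open 0.00 rot [-0.02  0.14  1.18]
```

View pics/c3.png

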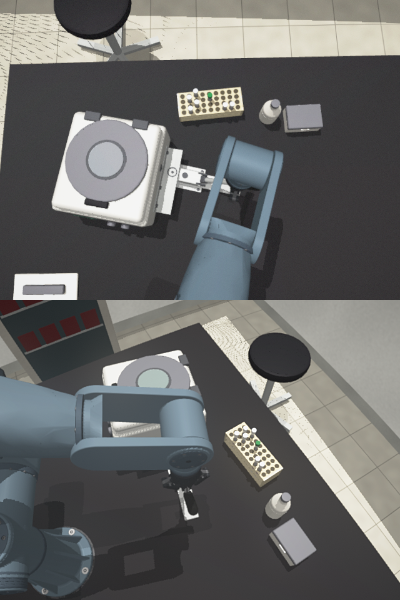

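The top camera sees the whole lid and the ring without obstruction, so I can use it to track the tilt. Starting the first stroke.

Call:
carry_out(motion=[0,0,0.6,0.011,0.002,-0.001,1,0,0,0.5,0.011,0.0015,-0.001,1,0,0,0,0.0075,0,0.0075,1,0,0,0,0.008,0,0.0075,1,0,0,0,0.0085,0,0.007,1,0,0,0,0.009,0,0.0065,1,0,0,0,0.0095,0,0.006,1,0,0,0,0.01,0,0.0055,1,0,0,0,0.01,0,0.005,1,0,0,0,0.01,0,0.0045,1])

```text
time_s: 14.0
eef_pos: [0.4585, -0.084, 0.1169]
eef_rot: [0.442, 0.555, 0.441, -0.549]
wrist_force: [-7.5, 9.0, 13.3]
opening: 0.003
```

```bash
python3 -c "
from h import *
print(hz())"
```

```text
t 14.00 h 0.1509 lat 0.0045 z 0.1169 F [-7.5  9.  13.3] open 0.00 rot [ 0.49 -0.28 -0.38]
```

Call:
carry_out(motion=[0,0,0,0.0105,-0.002,0.003,1,0,0,0,0.0115,-0.002,0.0025,1,0,0,0,0.012,-0.001,0.002,1,0,0,0,0.012,0,0.001,1,0,0,0,0.012,0,0.001,1,0,0,0,0.006,0,0,1,0,0,0,0.002,0,0,1])

```text
time_s: 14.7
eef_pos: [0.4534, -0.0947, 0.0632]
eef_rot: [0.442, 0.554, 0.443, -0.549]
wrist_force: [-17.9, 8.9, 44.8]
opening: -0.001
```

```bash
cat > trk.py <<'E'
from h import *
from scipy.optimize import least_squares
def tilt(im,n="top"):
    p=ctrl.camera_params(n);K=np.array(p["mtx"]);T=np.linalg.inv(np.array(p["pose"]))
    g0=cv2.imread(f"pics/{n}ref.png",0);g1=cv2.cvtColor(im,cv2.COLOR_BGR2GRAY)
    m=np.zeros_like(g0);cv2.ellipse(m,(170,256),(72,68),0,0,360,255,-1)
    a=cv2.goodFeaturesToTrack(g0,60,.01,5,mask=m)
    b,st,_=cv2.calcOpticalFlowPyrLK(g0,g1,a,None,winSize=(21,21));c,s2,_=cv2.calcOpticalFlowPyrLK(g1,g0,b,None,winSize=(21,21))
    k=(st[:,0]==1)&(np.abs(c-a)[:,0].max(1)<.3);a=a[k,0];b=b[k,0]
    X=np.array([[*onplane(n,q,.24),.24] for q in a])
    ax=np.array([.982,-.187,0]);P=np.array([.571,.472,0])
    def proj(Y):
        y=Y@T[:3,:3].T+T[:3,3];d=y[:,:2]/y[:,2:];d=d*(1+p["k1"]*(d**2).sum(1,keepdims=True));return d*[K[0,0],K[1,1]]+K[:2,2]
    base=proj(X)
    f=lambda v:(proj(P+R.from_rotvec(-ax*v[0]).apply(X-P)+[v[1],v[2],0])-base-(b-a)).ravel()
    f1=lambda v:f([v[0],0,0])
    r=least_squares(f1,[0.],loss="soft_l1",f_scale=.3);r3=least_squares(f,[0.]*3,loss="soft_l1",f_scale=.3)
    return "n %d flow %s foot mm %.1f rms %.2f px; free: %s"%(len(a),np.median(b-a,0).round(2),256*r.x[0],np.sqrt(np.mean(r.fun**2)),(r3.x*[256,1000,1000]).round(1))
E
python3 - <<'E'
from trk import *
print(hz()); im=ctrl.camera("top"); cv2.imwrite("pics/t1.png",im); print(tilt(im)); T=campose("top"); print(lm("top","lift_point",T))
r=lambda i:[i[262:290,262:290]]
print(hz())
E
```

```text
t 14.70 h 0.1625 lat 0.0020 z 0.0632 F [-17.9   8.9  44.8] open -0.00 rot [ 0.62 -0.35 -0.16]
n 57 flow [-1.44 -0.32] foot mm 2.7 rms 0.36 px; free: [ 4.1 -0.3 -1.6]
[]
t 14.80 h 0.1625 lat 0.0021 z 0.0631 F [-17.6   8.2  46.7] open -0.00 rot [ 0.62 -0.34 -0.2 ]
```

The first stroke reached the stop (z 63 mm, 45 N) and the feet are up roughly 3 mm. There is a sideways force of −18 N, so I'll re-centre by about 3 mm on the way up and then start the second stroke.

Call:
carry_out(motion=[0,0,0,-0.028,0,-0.006,1,0,0,0,-0.0245,-0.0015,-0.0077,1,0,0,0,-0.023,-0.0015,-0.0114,1,0,0,0,-0.021,0,-0.0147,1,0,0,0,-0.0187,0,-0.0176,1,0,0,0,-0.006,0,0,1])

```text
time_s: 15.4
eef_pos: [0.4635, -0.04, 0.191]
eef_rot: [0.443, 0.555, 0.441, -0.549]
wrist_force: [-0.4, -0.5, 0.0]
opening: -0.002
```

```bash
python3 -c "
from h import *
print(hz())"
```

```text
t 15.40 h 0.1069 lat -0.0007 z 0.1910 F [-0.4 -0.5  0. ] open -0.00 rot [ 0.54 -0.29 -0.38]
```

Call:
carry_out(motion=[-0.4,0,0,0.011,0,0,1,0,0,0,0.009,0,0.008,1,0,0,0,0.0095,0,0.008,1,0,0,0,0.01,0,0.0075,1,0,0,0,0.0105,0,0.007,1,0,0,0,0.011,0,0.006,1,0,0,0,0.0115,0,0.005,1,0,0,0,0.012,0,0.0045,1,0,0,0,0.012,0,0.0035,1])

```text
time_s: 16.3
eef_pos: [0.4531, -0.0919, 0.0902]
eef_rot: [0.44, 0.557, 0.445, -0.546]
wrist_force: [0.9, 10.3, 17.4]
opening: -0.001
```

```bash
python3 -c "
from h import *
print(hz())"
```

```text
t 16.30 h 0.1599 lat 0.0011 z 0.0902 F [ 0.9 10.3 17.4] open -0.00 rot [ 0.7  -0.93 -0.31]
```

Call:
carry_out(motion=[0.3,-0.3,0,0.011,-0.0005,0.001,1,0.3,-0.3,0,0.011,-0.0005,0,1,0,-0.3,0,0.006,0,0,1,0,0,0,0.001,0,0,1,0,0,0,0.001,0,0,1])

```text
time_s: 16.8
eef_pos: [0.4524, -0.0955, 0.0637]
eef_rot: [0.437, 0.558, 0.439, -0.553]
wrist_force: [-8.8, 10.6, 38.5]
opening: 0.0
```

Run:
```python
from trk import *
print(hz()); im=ctrl.camera("top"); cv2.imwrite("pics/t2.png",im); print(tilt(im)); T=campose("top"); print([lm("top",x,T) for x in ("lift_point","pump_block","handle_grip")])
print(hz())
```

```text
t 16.80 h 0.1635 lat 0.0012 z 0.0637 F [-8.8 10.6 38.5] open 0.00 rot [-0.26 -0.39 -0.13]
n 55 flow [-4.44 -1.19] foot mm 7.9 rms 0.56 px; free: [12.2 -0.7 -4.8]
[[(0.76, [0.512, 0.1608, 0.0853]), (0.73, [0.5111, 0.1564, -0.003])], [(0.75, [0.4996, 0.0999, 0.065])], [(0.66, [0.7632, 0.0295, -0.0013])]]
t 17.00 h 0.1635 lat 0.0013 z 0.0636 F [-10.4  11.3  39.3] open -0.00 rot [-0.26 -0.38 -0.16]
```

The top-view fit gives about 8 mm with the far feet as fixed pivot, or about 12 mm if sliding is allowed. I'll settle it with a joint fit over both cameras.

```bash
cat > trk2.py <<'E'
from h import *
from scipy.optimize import least_squares
M={"top":((170,256),(80,76)),"side":((252,118),(85,52))}
ax=np.array([.982,-.187,0]);P=np.array([.571,.472,0])
def prep(n,im):
    p=ctrl.camera_params(n);K=np.array(p["mtx"]);T=np.linalg.inv(np.array(p["pose"]))
    g0=cv2.imread(f"pics/{n}ref.png",0);g1=cv2.cvtColor(im,cv2.COLOR_BGR2GRAY)
    m=np.zeros_like(g0);cv2.ellipse(m,*M[n],0,0,360,255,-1)
    a=cv2.goodFeaturesToTrack(g0,60,.01,5,mask=m)
    b,st,_=cv2.calcOpticalFlowPyrLK(g0,g1,a,None,winSize=(21,21));c,_,_=cv2.calcOpticalFlowPyrLK(g1,g0,b,None,winSize=(21,21))
    k=(st[:,0]==1)&(np.abs(c-a)[:,0].max(1)<.3);a=a[k,0];b=b[k,0]
    X=np.array([[*onplane(n,q,.24),.24] for q in a])
    def proj(Y):
        y=Y@T[:3,:3].T+T[:3,3];d=y[:,:2]/y[:,2:];d=d*(1+p["k1"]*(d**2).sum(1,keepdims=True));return d*[K[0,0],K[1,1]]+K[:2,2]
    return X,proj,proj(X),b-a
def tilt2(ims):
    D={n:prep(n,i) for n,i in ims.items()}
    def f(v,ns): return np.concatenate([((pr(P+R.from_rotvec(-ax*v[0]).apply(X-P)+[v[1],v[2],0])-b-d)/np.sqrt(len(X))).ravel() for X,pr,b,d in (D[n] for n in ns)])
    k=dict(loss="soft_l1",f_scale=.05)
    for ns in [(n,) for n in D]+[tuple(D)]:
        r1=least_squares(lambda v:f([v[0],0,0],ns),[0.],**k);r3=least_squares(f,[0.]*3,args=(ns,),**k)
        print(ns,[len(D[n][0]) for n in ns],[np.median(D[n][3],0).round(2).tolist() for n in ns],"foot1 %.1f"%(256*r1.x[0]),"free",(r3.x*[256,1000,1000]).round(1),"rms",[float(np.sqrt(2*np.mean(r.fun**2)*len(D[ns[0]][0])).round(2)) for r in (r1,r3)])
E
python3 - <<'E'
from trk2 import *
im=ctrl.camera("side"); cv2.imwrite("pics/s2.png",im); tilt2({"top":cv2.imread("pics/t2.png"),"side":im})
T=campose("side"); print([lm("side",x,T) for x in ("lift_point","near_foot_a")])
print(hz())
a=cv2.imread("pics/t2.png")[140:400,60:440]; b=im[60:340,140:460]
cv2.imwrite("pics/c4.png",np.vstack([cv2.resize(a,(560,383)),cv2.resize(b,(560,490))])[:, :])
i=cv2.imread("pics/c4.png"); cv2.imwrite("pics/c4.png",cv2.resize(i,(385,600)))
E
```

```text
('top',) [53] [[-4.429999828338623, -1.190000057220459]] foot1 7.8 free [12.2 -0.7 -4.9] rms [0.84, 0.76]
('side',) [37] [[-0.8199999928474426, -2.440000057220459]] foot1 7.3 free [13.3 -1.6 -7.1] rms [1.1, 1.04]
('top', 'side') [53, 37] [[-4.429999828338623, -1.190000057220459], [-0.8199999928474426, -2.440000057220459]] foot1 7.6 free [11.8 -0.8 -4.7] rms [1.07, 1.03]
[[(0.81, [0.5057, 0.1576, 0.0886])], [(0.56, [0.615, 0.2005, 0.0124])]]
t 17.15 h 0.1635 lat 0.0013 z 0.0636 F [-9.6 11.2 40.1] open -0.00 rot [-0.26 -0.37 -0.16]
```

View pics/c4.png

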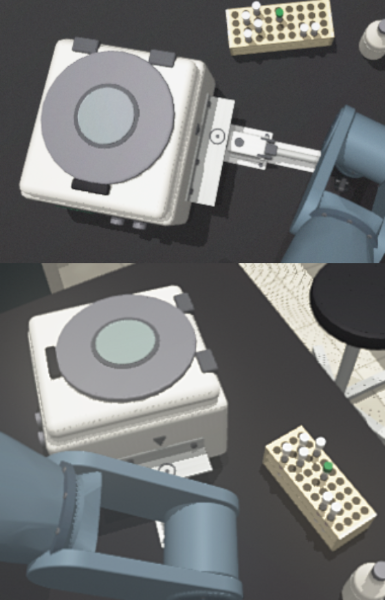

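Both views show the jack in line under the ring, with the rack and bottle unmoved. The estimates put the feet somewhere between 7.6 and 11.8 mm up, so one more slightly shortened stroke lands in the 9 to 21 mm band either way.

Call:
carry_out(motion=[0,0,0,-0.028,0,-0.006,1,0,0,0,-0.0245,-0.001,-0.0077,1,0,0,0,-0.023,-0.001,-0.0114,1,0,0,0,-0.021,0,-0.0147,1,0,-0.1,0,-0.009,0,-0.009,1,0,0,0,0,0,0,1])

```text
time_s: 17.75
eef_pos: [0.4556, -0.0518, 0.163]
eef_rot: [-0.432, -0.556, -0.441, 0.557]
wrist_force: [0.5, -0.5, 1.6]
opening: -0.002
```

```bash
python3 -c "
from h import *
print(hz())"
```

```text
t 17.75 h 0.1202 lat -0.0057 z 0.1630 F [ 0.5 -0.5  1.6] open -0.00 rot [-0.65 -0.34  0.65]
```

Call:
carry_out(motion=[-0.3,-0.2,0.3,0.009,0.002,0.007,1,-0.3,-0.1,0.3,0.01,0.002,0.0065,1,0,0,0,0.0105,0,0.006,1,0,0,0,0.011,0,0.0055,1,0,0,0,0.0115,0,0.005,1,0,0,0,0.012,0,0.0045,1,0,0,0,0.012,0,0.003,1])

```text
time_s: 18.45
eef_pos: [0.4488, -0.0897, 0.0809]
eef_rot: [0.435, 0.556, 0.443, -0.552]
wrist_force: [-0.2, 10.3, 18.3]
opening: 0.001
```

```bash
python3 -c "
from h import *
print(hz())"
```

```text
t 18.45 h 0.1587 lat -0.0036 z 0.0809 F [-0.2 10.3 18.3] open 0.00 rot [-0.07 -0.65  0.29]
```

Call:
carry_out(motion=[0,-0.2,0.1,0.009,0.0005,0,1,0,-0.2,0,0.007,0.0005,0,1,0,-0.1,0,0.003,0,0,1,0,0,0,0.001,0,0,1,0,0,0,0.001,0,0,1])

```text
time_s: 18.95
eef_pos: [0.4488, -0.0915, 0.0636]
eef_rot: [-0.434, -0.555, -0.443, 0.555]
wrist_force: [-9.8, 11.0, 38.1]
opening: -0.004
```

Run:
```python
from trk2 import *
print(hz()); I={n:ctrl.camera(n) for n in ("top","side")}
for n in I: cv2.imwrite(f"pics/{n}3.png",I[n])
tilt2(I)
for n in I:
    T=campose(n); print(n,[(x,lm(n,x,T)) for x in ("lift_point","near_foot_a","saddle","pump_block","handle_pivot")])
print(hz())
```

```text
t 18.95 h 0.1604 lat -0.0032 z 0.0636 F [-9.8 11.  38.1] open -0.00 rot [-0.11 -0.44  0.56]
('top',) [51] [[-7.630000114440918, -1.850000023841858]] foot1 13.2 free [21.3 -1.6 -9. ] rms [1.25, 1.14]
('side',) [36] [[-1.3799999952316284, -3.7799999713897705]] foot1 11.8 free [ 21.3  -2.3 -10.9] rms [1.84, 1.76]
('top', 'side') [51, 36] [[-7.630000114440918, -1.850000023841858], [-1.3799999952316284, -3.7799999713897705]] foot1 12.8 free [20.4 -1.5 -8.5] rms [1.74, 1.67]
top [('lift_point', [(0.73, [0.5107, 0.164, 0.0937])]), ('near_foot_a', []), ('saddle', []), ('pump_block', [(0.93, [0.5009, 0.0973, 0.0653])]), ('handle_pivot', [(0.64, [0.4851, 0.0639, 0.0482])])]
side [('lift_point', [(0.63, [0.5052, 0.1592, 0.0981]), (0.16, [0.7613, 0.0272, 0.0001])]), ('near_foot_a', [(0.9, [0.6173, 0.2017, 0.021])]), ('saddle', []), ('pump_block', []), ('handle_pivot', [])]
t 19.55 h 0.1604 lat -0.0032 z 0.0634 F [-11.5  11.5  41.6] open 0.00 rot [-0.11 -0.44  0.55]
```

The tilt-only fit gives 12.8 mm and the landmarks suggest about 18 mm. Tracking the ring itself will separate tilt from slide.

Run:
```python
from h import *
p=ctrl.camera_params("top");K=np.array(p["mtx"]);T=np.linalg.inv(np.array(p["pose"]))
g0,g1=[cv2.imread(f"pics/{f}.png",0) for f in ("topref","top3")]
def proj(Y):
    y=T[:3,:3]@Y+T[:3,3];d=y[:2]/y[2];d=d*(1+p["k1"]*d@d);return d*[K[0,0],K[1,1]]+K[:2,2]
def match(c,h=9):
    t=g0[c[1]-h:c[1]+h+1,c[0]-h:c[0]+h+1];s=g1[c[1]-h-15:c[1]+h+16,c[0]-h-15:c[0]+h+16]
    r=cv2.matchTemplate(s,t,cv2.TM_CCOEFF_NORMED);_,v,_,(x,y)=cv2.minMaxLoc(r)
    q=lambda a,b,c:(a-c)/(2*(a-2*b+c)); x2=x+q(r[y,x-1],r[y,x],r[y,x+1]);y2=y+q(r[y-1,x],r[y,x],r[y+1,x]);return np.array([x2-15,y2-15]).round(2),round(v,2)
print("ring",match((275,275)),"plug/block",match((393,264)))
pts={"ring":(275,275,.084),"lid glass":(170,256,.24)}
print("glass",match((170,256),35))
ax=np.array([.982,-.187,0]);P=np.array([.571,.472,0])
for n,(u,v,z) in pts.items():
    X=np.array([*onplane("top",(u,v),z),z])
    for f,s in ((13,0),(15,0),(17,0),(20.4,-8.5),(17,-5)):
        print(n,f,s,(proj(P+R.from_rotvec(-ax*f/256).apply(X-P)+s*.001*np.array([.187,.982,0]))-proj(X)).round(2))
```

```text
Traceback (most recent call last):
IndexError: index 31 is out of bounds for axis 0 with size 31
```

Run:
```python
from h import *
p=ctrl.camera_params("top");K=np.array(p["mtx"]);T=np.linalg.inv(np.array(p["pose"]))
g0,g1=[cv2.imread(f"pics/{f}.png",0) for f in ("topref","top3")]
def proj(Y):
    y=T[:3,:3]@Y+T[:3,3];d=y[:2]/y[2];d=d*(1+p["k1"]*d@d);return d*[K[0,0],K[1,1]]+K[:2,2]
def match(c,h=9):
    t=g0[c[1]-h:c[1]+h+1,c[0]-h:c[0]+h+1];s=g1[c[1]-h-15:c[1]+h+16,c[0]-h-15:c[0]+h+16]
    r=cv2.matchTemplate(s,t,cv2.TM_CCOEFF_NORMED);_,v,_,(x,y)=cv2.minMaxLoc(r)
    q=lambda a,b,c:(a-c)/(2*(a-2*b+c)); x2=x+q(r[y,x-1],r[y,x],r[y,x+1]);y2=y+q(r[y-1,x],r[y,x],r[y+1,x]);return np.array([x2-15,y2-15]).round(2),round(v,2)
print("ring",match((275,275)),"glass",match((170,256),35))
ax=np.array([.982,-.187,0]);P=np.array([.571,.472,0])
for n,(u,v,z) in {"ring":(275,275,.084),"glass":(170,256,.24)}.items():
    X=np.array([*onplane("top",(u,v),z),z])
    for f,s in ((13,0),(15,0),(17,0),(20.4,-8.5),(17,-5)):
        print(n,f,s,(proj(P+R.from_rotvec(-ax*f/256).apply(X-P)+s*.001*np.array([.187,.982,0]))-proj(X)).round(2))
```

```text
ring (array([-2.22, -1.24], dtype=float32), 0.82) glass (array([-7.83, -1.98], dtype=float32), 0.96)
ring 13 0 [-2.87 -1.34]
ring 15 0 [-3.36 -1.55]
ring 17 0 [-3.85 -1.77]
ring 20.4 -8.5 [-0.66 -1.47]
ring 17 -5 [-1.48 -1.37]
glass 13 0 [-7.56 -1.69]
glass 15 0 [-8.74 -1.95]
glass 17 0 [-9.92 -2.21]
glass 20.4 -8.5 [-7.42 -1.89]
glass 17 -5 [-7.26 -1.76]
```

Ring and glass together give feet about 16 mm up and a slide of about 3 mm; every estimate is within the band. I'll ease the push a little and check again.

Call:
carry_out(motion=[0,0,0,-0.0005,0,0,1,0,0,0,0,0,0,1])

```text
time_s: 19.75
eef_pos: [0.4485, -0.0914, 0.0649]
eef_rot: [0.433, 0.555, 0.444, -0.554]
wrist_force: [-1.9, 7.6, 19.3]
opening: 0.003
```

Run:
```python
from trk2 import *
print(hz()); I={n:ctrl.camera(n) for n in ("top","side")}
T=campose("top"); print(lm("top","lift_point",T),lm("top","handle_grip",T)); tilt2(I); print(hz())
```

```text
t 19.75 h 0.1604 lat -0.0036 z 0.0649 F [-1.9  7.6 19.3] open 0.00 rot [-0.12 -0.61  0.61]
[(0.96, [0.5104, 0.1587, 0.0946])] []
('top',) [52] [[-7.579999923706055, -1.9199999570846558]] foot1 13.2 free [21.1 -1.6 -8.8] rms [1.22, 1.11]
('side',) [36] [[-1.399999976158142, -3.7799999713897705]] foot1 11.9 free [ 21.5  -2.3 -11. ] rms [1.85, 1.77]
('top', 'side') [52, 36] [[-7.579999923706055, -1.9199999570846558], [-1.399999976158142, -3.7799999713897705]] foot1 12.9 free [20.4 -1.5 -8.5] rms [1.74, 1.66]
t 19.95 h 0.1604 lat -0.0035 z 0.0647 F [-3.4  8.  22.6] open -0.00 rot [-0.13 -0.62  0.61]
```

```bash
python3 -c "
from h import *
print(ctrl.hand_in()); print(hz())"
```

```text
the job is handed in; nothing more can be done
None
the job is handed in; nothing more can be done
```

I slid the jack under the lift point, pumped three strokes (the last about 83 % of full travel) and handed the job in with the handle held down. No verdict came back.

- **Alignment:** just before pumping, the saddle stood about 2 mm forward of the lift point and within 0.5 mm sideways. I had no clear view of it afterwards, but the pump block had not moved beyond the measuring error.
- **Handle:** it is at its stop, with the fingers pressing about 20 N. The picture after I eased the push showed the centrifuge at the same height.
- **Foot height:** the checks disagreed.

  | Method | Rail-side feet |
  |---|---|
  | Tilt only, both cameras | about 13 mm |
  | Ring and lid glass together | about 16 mm |
  | Landmarks | about 18 mm |
  | Tilt with sliding allowed | about 20 mm (badly constrained) |

  All four fall within the judged 9 to 21 mm, but the last is just over your 20 mm.
- **Centrifuge shift:** most likely about 3 mm along the bench. The badly constrained fit gave 9 mm; the limit is 15 mm.
- **Force during pumping:** the push at the handle stop reached about 47 N down and 18 N sideways. That is well under the 120 N wrist limit, and I eased it before handing in.
- **Other items:** the rack and bottle looked unmoved after the second stroke. The tip box was last in view, unmoved, before pumping.

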